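# Refit the hob knob and hold it pressed in

### The arm

A 6-joint arm with a two-finger parallel gripper is mounted at the origin on the work surface. World frame = base frame: x ahead of the robot, y to its left, z up, the work surface at z = 0. Lengths are in m, angles in rad, forces in N, time in s.
With the tool pointing down it reaches from about 0.3 to 0.875 m from the base axis. Payload 6.4 kg.
Tool frame: the origin (TCP) lies at the very end of the fingers, on their centre line; the grasp point (between the pads) lies ctrl.pinch_z behind it (ctrl.pinch_z is the distance from the TCP to the grasp point, in m); y points along the fingers, z is the direction in which the jaws open and shut, and the axes are right-handed (so a half turn about y gives the same grasp; the last joint's range is limited). The gripper opens to 85 mm and grips with 20 to 120 N. Pads are 22 mm wide; open, the fingers measure 114 mm over their backs; the gripper's body (76 mm by 85 mm) begins 54 mm behind the grasp point. The pads swing forward as they close: fully open they stand 13 mm farther back than shut.
Start: joints at [1.132, 0.181, 1.607, -0, 1.354, -0.206], TCP at [0.133, 0.56, 0.231] pointing down, gripper open.
Joint ranges: [-2.99, 2.99], [-0.89, 2.07], [0.3, 2.58], [-1.14, 4.28], [0, 2.63], [-3.12, 3.12]. Speed limits (rad/s): [2.57, 2.57, 3.01, 3.14, 3.14, 3.14].

### API

Orientations are given as a unit quaternion [w, x, y, z].
In Python, from bench import ctrl gives the robot as it stands.
- The arm moves only by the shell command python3 -m pendant 'ROWS'. ROWS is JSON, one flat list of numbers, 7 for each row, row after row: the shift along the world's x, y, z in m, then the turn, a rotation vector about the world's x, y, z in degrees, then the finger opening in m, from 0 to 0.0854. In form: [tx, ty, tz, rx, ry, rz, hand, tx, ty, tz, rx, ry, rz, hand, ...]. A call has 1 to 12 rows; each row shifts and turns the commanded pose from where the row before left it; what a row does not reach is not made up. A row lasts 1/8 s, in which the tool goes at most 62.5 mm and 10.7 degrees, less where a joint would pass 70% of its speed; a pose out of reach is approached as far as the arm can. A call with a gripper value outside its range is refused whole. The fingers move at their own pace and stop on an object; the grip force is fixed at half the most. Time passes only in rows, so rows that do not move let the fingers close. It gives the time, the measured TCP pose, the force and the opening at its end, in the units of the state.
- ctrl.get_obs(): the state, without advancing time (a new reading comes with each control period).
- ctrl.camera(name): name is "side" or "top"; returns the picture (480x640x3 uint8, red, green, blue); there is no depth.
- ctrl.camera_info(name): a dict with "fx", "fy", "cx", "cy" (pixels), "k1" (the pictures are not rectified: a ray, as slopes to the right and down, at radius r is drawn at 1 + k1 r^2 times it, then the intrinsics apply), "origin" and "rotation" of the camera in the world. Camera axes: x right, y down, z forward; pixel columns grow to the right and rows downward; lengths in m; the calibration is good to about 2 mm. A picture is of the moment at which its call begins. camera_info takes no time and is no camera call.
- ctrl.hand_in(): hands the job in, once; it reports no verdict.
Trained networks look in the newest picture that a camera, given by its name, has taken for a name from the list of things; names that differ only in an ending like _2 or _b are one class to them, and where a whole thing is asked for, a point or a joint stands for the part that bears it (a point fixed in the world has none). Each returns a list of dicts, best first, with "score" (0 to 1); they miss things now and then, are a little off and sometimes report something else, mostly with a low value. They report only what shows in the picture. A call takes as long as a camera call. They do not tell look-alikes from the thing itself.
- ctrl.silhouettes(target, camera): "mask" (480x640 bool, what is visible of it) and "bbox" ([left, top, right, bottom] in pixels, round what is visible of it).
The state is a dict: "time_s": time; "q": joint angles; "dq": joint speeds; "joint_efforts": joint torques, N m; "eef_pos": TCP position; "eef_rot": TCP orientation; "wrist_force": force on the tool from outside, world axes, zero at the start; "torque": the same for the moment, N m; "opening": opening from 0.0 (shut) to 1.0 (fully open).
Only numpy, scipy, OpenCV 4.12 (cv2) and the standard library are available. Lean on these libraries where they do the work, as an engineer would, in place of code of your own. Each camera call takes 0.05 s, during which the arm holds its last target.

### The job

The black control knob has come off the gas hob and stands loose on the worktop: pick it up, turn it so that its D-shaped bore matches the D-shaped control shaft, and push it fully home on the shaft. Then keep pressing it so that the sprung shaft stays fully in, as one does when lighting the burner, and finish like that, with the gripper still holding the knob down. Leave the other things on the worktop where they are.

Things in the scene. Friction and masses are not known exactly. Their poses are not given: they have to be found in the camera images.
- knob_center (a point): Loose black plastic knob, about 60 g, upright on the worktop. Point on its axis half-way up, 19 mm above its underside; z up, pointer along -x. A round skirt 50 mm wide, 8 mm high; on it a bar grip along x, 46 mm long, 22 mm wide (y), from 8 to 38 mm above the underside: pinch it across the 22 mm, fingertips above the skirt. The pointer nose reaches 31 mm out at -x; thin metal inlay on top of that half.
- knob_bore (a point): Middle of the knob's underside, where the bore opens; axes as knob_center. A round mouth 20 mm wide, 8 mm deep, leads to a D-shaped bore that ends 26 mm above the underside: 16 mm wide, round on the +x side (radius 8 mm), its flat 3 mm from the axis on the -x (pointer) side.
- shaft_tip (a point): Upper end of the bare steel control shaft, upright on the near strip of the hob's top; on its axis, 102 mm above the worktop, 32 mm above the hob's top. z up; -x points straight out of the flat of the D, so the knob fits with its pointer the way the flat faces (axes parallel, same sense; 0.1 rad off still enters). 14 mm wide, flat 2 mm from the axis, 1 mm clearance all round; the top 3 mm taper in by 1 mm.
- shaft_collar (a point): Middle of the top face of the round brass collar, 28 mm wide, at the foot of the D-shaft, 20 mm below its tip; axes as shaft_tip. With the knob home its underside rests here, knob_bore on this point. Collar and shaft turn only stiffly (0.15 N m) and sink together when pressed.
- shaft (a joint): How far the control shaft is pressed in, in m: 0 = out, 0.006 = fully in against its stop. A spring pushes it back: about 2.8 N before it begins to move, about 7 N fully in.
- ramekin: White ceramic ramekin, 72 mm wide, 42 mm high, origin at the centre of its underside. Leave alone.
- pacifier_case: Round white plastic pacifier case, 67 mm wide, 43 mm high, with a small loop at its +x side; origin at the centre of its underside. Leave alone.
- jar: Capped glass jar, 72 mm wide, 110 mm high, origin at the centre of its underside. Leave alone.
- spoon: Red silicone spoon lying along its x axis from x -135 to +100 mm, 46 mm wide at the +x end, 12 mm high. Leave alone.
- cup: Clear plastic measuring cup, 62 mm wide, 45 mm high, origin at the centre of its underside, flat handle to its -x side out to 105 mm. Leave alone.
Not all that is in view belongs to the job. What is shaped like the part that bears knob_center but blue is not meant.

How it is judged:
On the way, in this order (a step that is already met when the one before it is completed fails the run):
1. the knob is lifted clear of the worktop (height (world z) of knob_center above 0.045 m), for 0.1 s.
2. the knob is home on the shaft, bore matched to the D (z of knob_bore in the frame of shaft_collar between -0.005 and 0.0025 m and horizontal distance between knob_bore and shaft_collar below 0.004 m and angle between the x axis of knob_center and the x axis of shaft_tip, either way round below 0.3 rad and angle between knob_center's own z axis and vertical below 0.12 rad), for 0.2 s.
At the end, for the whole second after the job is handed in: The knob is keyed on the D-shaft with its underside within 2.5 mm of the collar, upright and within 4 mm of the shaft's axis and 0.3 rad of its flat, and the robot's fingers are on the knob (over 2 N), keeping the shaft pressed in by more than 4.5 of its 6 mm through the last second (all of step 2 and value of joint shaft above 0.0045 m and contact force between the fingers and knob above 2 N); the arm keeps its last pose, push and grip.
It fails at once if another thing on the worktop is shifted by more than 30 mm (distance of any of ramekin, pacifier_case, jar, spoon, cup from where it was at the start of the episode above 0.03 m).
It also fails if it takes over 45 s, if anything falls off the work surface, if the arm or the gripper's body presses on something with over 40 N, if the wrist force passes 120 N, or if a joint passes its speed limit or range.

## Working session

There is one attempt and no reset: what is moved stays moved. The work goes in short steps, Python scripts to look and compute and a shell command to move; the robot and the scene stay as the last step left them, time stands still between calls to the robot, and variables do not carry over. Pictures are saved under pics/ and viewed, and the job is handed in when it is done.

```bash
ls; mkdir -p pics; python3 - <<'E'
from bench import ctrl
import cv2
o=ctrl.get_obs()
print({k:o[k] for k in('time_s','eef_pos','eef_rot','opening','wrist_force')},ctrl.pinch_z)
for c in('side','top'):
    im=ctrl.camera(c); cv2.imwrite(f'pics/{c}0.png',im[:,:,::-1]); print(ctrl.camera_info(c))
    for t in('knob_center','shaft_tip','shaft_collar','shaft'):
        try:
            for d in ctrl.silhouettes(t,c): print(c,t,d['score'],d['bbox'],d['mask'].sum())
        except Exception as e: print(t,e)
E
```

```text
pics
{'time_s': 0.0, 'eef_pos': array([0.13241638, 0.55900194, 0.23039348]), 'eef_rot': array([-0.70174154,  0.70290074, -0.08231593,  0.08193569]), 'opening': 1.0023058238474432, 'wrist_force': array([ 0.00067128,  0.6052387 , -0.5679927 ])} 0.0187
{'fx': 587.4761050039596, 'fy': 587.4761050039596, 'cx': 322.3496175789604, 'cy': 235.4854499133325, 'k1': -0.14869763845969322, 'origin': array([ 0.00911918, -0.98944519,  0.87428298]), 'rotation': array([-0.4458652 ,  0.86194696, -0.21633722,  0.10700405])}
side knob_center 0.95 [304.4, 367.7, 334.1, 403.3] 648
side knob_center 0.89 [362.6, 406.2, 394.4, 441.0] 763
side knob_center 0.78 [418.1, 352.1, 445.7, 382.0] 607
side shaft_tip 0.54 [302.2, 180.7, 312.1, 194.3] 78
side shaft_collar 0.63 [305.7, 184.7, 311.2, 195.4] 62
side shaft_collar 0.26 [358.8, 359.7, 386.7, 393.3] 560
side shaft 0.48 [304.1, 178.6, 311.5, 194.4] 101
{'fx': 581.6169764440069, 'fy': 581.6169764440069, 'cx': 323.9004855903856, 'cy': 234.807312940161, 'k1': -0.15379306274481142, 'origin': array([0.2750334 , 0.00436365, 1.46867411]), 'rotation': array([ 0.06776082, -0.69679945,  0.71164449, -0.058661  ])}
top knob_center 0.73 [469.4, 261.4, 489.3, 279.2] 296
top knob_center 0.61 [458.9, 302.1, 479.8, 321.8] 338
top knob_center 0.58 [506.2, 279.3, 528.5, 302.1] 351
top knob_center 0.55 [481.3, 215.0, 496.9, 237.1] 293
top shaft_tip 0.69 [468.7, 261.0, 490.6, 280.4] 327
top shaft 0.69 [399.1, 250.2, 427.9, 278.3] 643
top shaft 0.58 [436.5, 205.3, 463.4, 229.9] 498
top shaft 0.4 [239.1, 204.0, 252.9, 215.4] 103
```

View pics/side0.png

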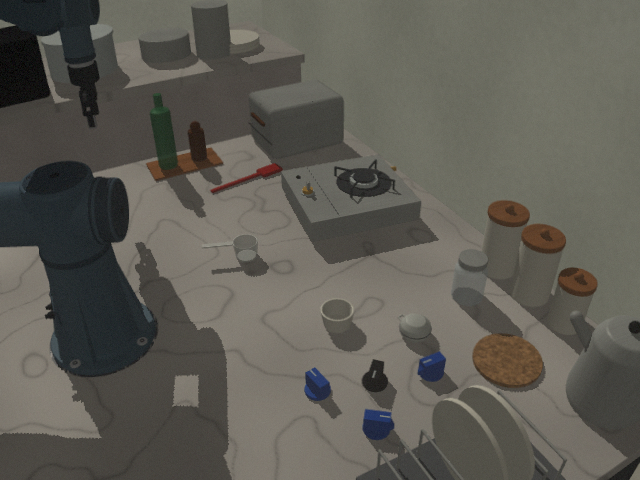

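View pics/top0.png

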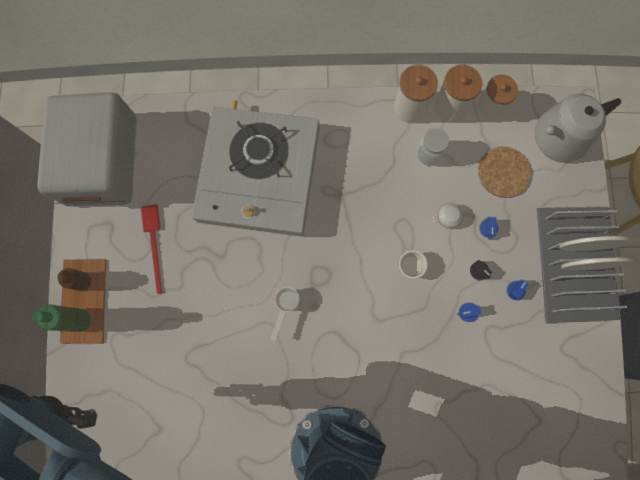

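The side picture shows the black knob at about (375,376), with blue look-alikes round it, and the shaft at (307,188). In the top picture the knob is at (481,270) and the shaft at (250,211). I'll zoom in on both.

```bash
cat > h.py <<'E'
import numpy as np, cv2
from bench import ctrl
from scipy.spatial.transform import Rotation as R
def cam(c):
    i=ctrl.camera_info(c); q=i['rotation']
    Rm=R.from_quat(q,scalar_first=True).as_matrix() if np.ndim(q)==1 else q
    return i,Rm
def ray(c,uv):
    i,Rm=cam(c); d=np.array([(uv[0]-i['cx'])/i['fx'],(uv[1]-i['cy'])/i['fy']]); s=d.copy()
    for _ in range(20): s=d/(1+i['k1']*(s@s))
    v=Rm@np.array([s[0],s[1],1]); return i['origin'],v
def atz(c,uv,z):
    o,v=ray(c,uv); return o+v*(z-o[2])/v[2]
def proj(c,p):
    i,Rm=cam(c); x=Rm.T@(np.asarray(p)-i['origin']); s=x[:2]/x[2]; s=s*(1+i['k1']*(s@s))
    return np.array([s[0]*i['fx']+i['cx'],s[1]*i['fy']+i['cy']])
def tri(uv1,uv2):
    o1,v1=ray('side',uv1);o2,v2=ray('top',uv2)
    A=np.stack([v1,-v2],1); t=np.linalg.lstsq(A,o2-o1,rcond=None)[0]
    a,b=o1+v1*t[0],o2+v2*t[1]; return (a+b)/2,np.linalg.norm(a-b)
def crop(img,x,y,w,h,k,name):
    c=img[y:y+h,x:x+w][:,:,::-1]; cv2.imwrite(name,cv2.resize(c,None,fx=k,fy=k,interpolation=cv2.INTER_CUBIC))
E
python3 - <<'E'
import cv2,numpy as np
s=cv2.imread('pics/side0.png');t=cv2.imread('pics/top0.png')
f=lambda im,x,y:cv2.resize(im[y:y+40,x:x+50],None,fx=8,fy=7.5,interpolation=cv2.INTER_CUBIC)
g=np.vstack([np.hstack([f(s,350,355),f(t,456,250)]),np.hstack([f(s,282,168),f(t,225,191)])])
g=np.clip(g*1.6,0,255).astype('uint8')
cv2.imwrite('pics/z0.png',g)
E
```

```text
(no output)
```

View pics/z0.png

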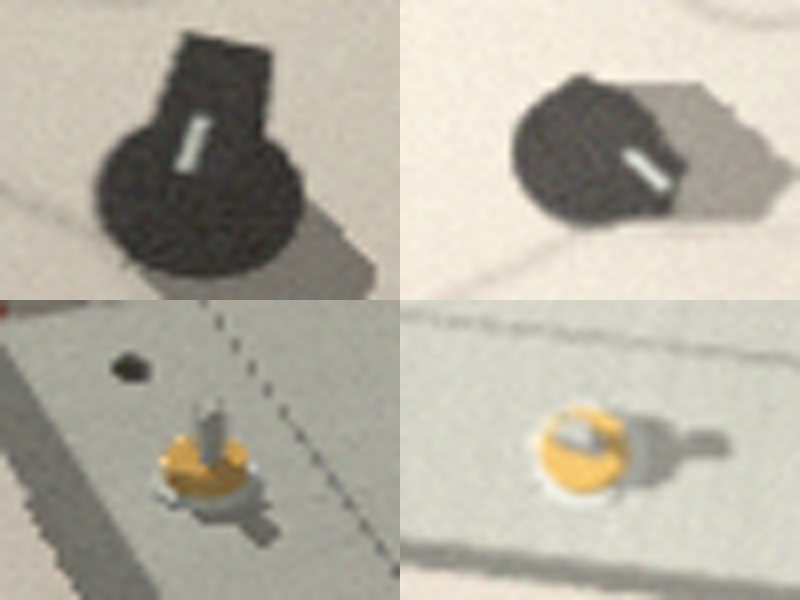

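The knob's pointer runs towards the lower right in the top picture. At this scale the D flat can't be read by eye, so I'll average frames and fit models.

```bash
python3 - <<'E'
from h import *
A={}
for c in('side','top'):
    A[c]=np.mean([ctrl.camera(c).astype(float) for _ in range(12)],0)
    np.save(f'{c}_avg.npy',A[c])
f=lambda im,x,y,w,h:cv2.resize(np.clip(im[y:y+h,x:x+w,::-1]*1.3,0,255).astype('uint8'),(400,400),interpolation=cv2.INTER_NEAREST)
cv2.imwrite('pics/z1.png',np.hstack([f(A['side'],293,174,28,28),f(A['top'],236,197,28,28)]))
print(tri((375,376),(481,270)),tri((308.5,181.5),(247,207.5)))
print(atz('side',(375.5,380),0.004),atz('top',(476,268),0.008))
E
```

```text
(array([ 0.43900642, -0.37512391,  0.01734845]), np.float64(0.0009838415742931532)) (array([0.59370501, 0.2042823 , 0.10265623]), np.float64(4.836275597860786e-05))
[ 0.44174266 -0.37466304  0.004     ] [ 0.44506248 -0.36472209  0.008     ]
```

View pics/z1.png

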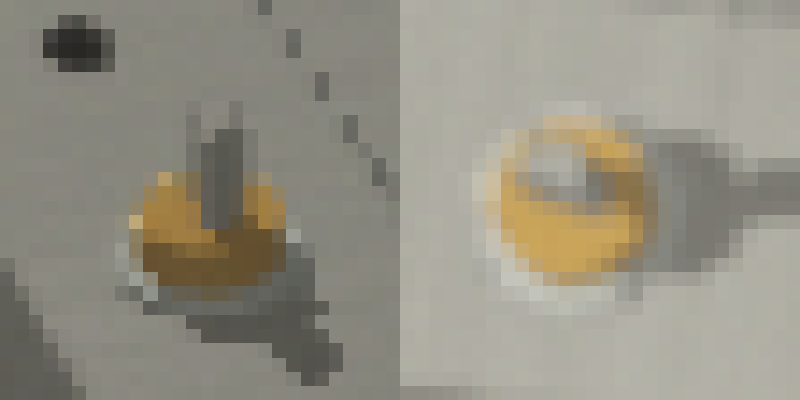

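```bash
cat > fit.py <<'E'
from h import *
from scipy.optimize import minimize
def prism(poly,z0,z1): # poly CCW local pts -> planes (n,d) n.x<=d
    P=[];m=len(poly)
    for i in range(m):
        a,b=poly[i],poly[(i+1)%m]; e=b-a; n=np.array([e[1],-e[0]])/np.linalg.norm(e)
        P.append([*n,0,n@a])
    P+= [[0,0,1,z1],[0,0,-1,-z0]]
    return np.array(P)
def circ(r,m=40):
    t=np.arange(m)*2*np.pi/m; return np.stack([r/np.cos(np.pi/m)**.5*np.cos(t),r/np.cos(np.pi/m)**.5*np.sin(t)],1)
def dpoly(r,f,m=28):
    a=np.arccos(f/r); t=np.linspace(-np.pi+a,np.pi-a,m); return np.stack([r*np.cos(t),r*np.sin(t)],1)
def shaftP():
    P=prism(dpoly(.007,.002),.06,.102)
    side=P[:-2]; tp=[]
    for n in side:
        k=1/3; # n.x <= d - (z-.099)*k
        v=np.array([n[0],n[1],k]); L=np.linalg.norm(v); tp.append([*(v/L),(n[3]+.099*k)/L])
    return np.vstack([P,tp])
def place(P,x,y,yaw):
    c,s=np.cos(yaw),np.sin(yaw); Q=P.copy(); Q[:,0]=c*P[:,0]-s*P[:,1]; Q[:,1]=s*P[:,0]+c*P[:,1]
    Q[:,3]=P[:,3]+Q[:,0]*x+Q[:,1]*y; return Q
def hit(P,o,v):
    nd=v@P[:,:3].T; no=P[:,3]-o@P[:,:3].T
    with np.errstate(divide='ignore',invalid='ignore'): t=no/nd
    tin=np.where(nd<0,t,-np.inf); tout=np.where(nd>0,t,np.inf)
    bad=((np.abs(nd)<1e-12)&(no<0)).any(1)
    i=tin.argmax(1); a=tin[np.arange(len(v)),i]; b=tout.min(1)
    ok=(a<b)&(a>1e-6)&~bad
    return np.where(ok,a,np.inf),i
def rays(c,x0,y0,w,h,ss):
    g=(np.arange(ss)+.5)/ss-.5
    u=(x0+np.arange(w))[:,None]+g; vv=(y0+np.arange(h))[:,None]+g
    U,V=np.meshgrid(u.ravel(),vv.ravel()); i,Rm=cam(c)
    d=np.stack([(U-i['cx'])/i['fx'],(V-i['cy'])/i['fy']],-1).reshape(-1,2); s=d.copy()
    for _ in range(10): s=d/(1+i['k1']*(s**2).sum(1,keepdims=True))
    v=np.c_[s,np.ones(len(s))]@Rm.T
    return i['origin'],v/np.linalg.norm(v,axis=1,keepdims=True)
def down(a,w,h,ss): return a.reshape(h,ss,w,ss,-1).mean((1,3)).reshape(h*w,-1)
E
cat > fs.py <<'E'
from fit import *
ss=4; S0=shaftP(); C0=prism(circ(.014),.06,.082)
W={'side':(297,175,24,28),'top':(238,199,22,22)}
RY={c:rays(c,*W[c],ss) for c in W}
IM={c:np.load(c+'_avg.npy')[W[c][1]:W[c][1]+W[c][3],W[c][0]:W[c][0]+W[c][2]].reshape(-1,3) for c in W}
def basis(c,x,y,yaw,lx,ly,dx,dy,rr=.0175):
    o,v=RY[c]; 
    if c=='side': x,y=x+dx,y+dy
    S=place(S0,x,y,yaw);C=place(C0,x,y,0)
    L=-np.array([lx,ly,-1]);L/=np.linalg.norm(L)
    ts,i=hit(S,o,v);tc,j=hit(C,o,v);th=(.07-o[2])/v[:,2]
    t=np.minimum(np.minimum(ts,tc),th); p=o+v*t[:,None]
    w=np.where(ts<=t,0,np.where(tc<=t,1,2))
    n=np.tile([0,0,1.],(len(v),1)); n[w==0]=S[i[w==0],:3]; n[w==1]=C[j[w==1],:3]
    ps=p+n*2e-5; sh=np.isfinite(hit(S,ps,np.tile(L,(len(v),1)))[0])|np.isfinite(hit(C,ps,np.tile(L,(len(v),1)))[0])
    lit=np.where(sh,0,np.clip(n@L,0,1)); 
    rf=v-2*(v*n).sum(1,keepdims=True)*n; sp=np.clip(rf@L,0,1)**6*(lit>0)
    up=n[:,2]
    ring=(w==2)&(np.hypot(p[:,0]-x,p[:,1]-y)<rr)
    B=[]
    for m in((w==0),(w==1)): B+=[m*1.,m*lit,m*up*1.,]
    B+=[(w==0)*sp]
    h=(w==2)&~ring
    B+=[h*1.,h*lit,ring*1.,ring*lit]
    return down(np.stack(B,-1),W[c][2],W[c][3],ss)
def cost(q,yaw,full=False):
    x,y,lx,ly,dx,dy=q; e=0;r=[]
    for c in W:
        B=basis(c,x,y,yaw,lx,ly,dx,dy)
        BB=np.vstack([B,1.0*np.eye(B.shape[1])*.05]); I=np.vstack([IM[c],np.zeros((B.shape[1],3))])
        k=np.linalg.lstsq(BB,I,rcond=None)[0]; d=IM[c]-B@k
        r.append((d**2).mean()); 
        if full: np.save(f'fit_{c}.npy',(B@k).reshape(W[c][3],W[c][2],3))
    e=sum(r)+1e5*0+ (dx**2+dy**2)*1e5
    return (e,r) if full else e
if __name__=='__main__':
    t0=atz('top',(266.2,209.7),.07); q=np.array([.5937,.2043,0,0,0,0]); q[2:4]=(t0[:2]-q[:2])/.032; print(q)
    from multiprocessing import Pool
    def run(d):
        r=minimize(cost,q,args=(np.radians(d),),method='Nelder-Mead',options=dict(maxiter=150,initial_simplex=np.vstack([q]+[q+np.eye(6)[k]*[.002,.002,.1,.1,.002,.002][k] for k in range(6)])))
        return d,r.fun,r.x
    with Pool() as p: out=p.map(run,range(0,360,15))
    for d,f,x in out: print(d,round(f,1),np.round(x,4),np.round(cost(x,np.radians(d),True)[1],1))
E
nproc; time OMP_NUM_THREADS=1 timeout 570 python3 fs.py
```

```text
4
[ 0.5937      0.2043      0.02751373 -1.34516408  0.          0.        ]
0 131.0 [ 5.9170e-01  2.0590e-01 -3.1400e-02 -1.2622e+00 -8.0000e-04  1.2000e-03] [98.9 31.9]
15 137.8 [ 5.917e-01  2.060e-01 -4.570e-02 -1.297e+00 -2.000e-04  1.800e-03] [103.5  34. ]
30 141.5 [ 5.9190e-01  2.0610e-01  2.3000e-03 -1.2182e+00 -9.0000e-04 -1.0000e-04] [107.   34.4]
45 146.2 [ 5.9260e-01  2.0620e-01 -1.2000e-03 -1.2463e+00 -1.1000e-03  8.0000e-04] [108.7  37.3]
60 146.1 [ 5.9190e-01  2.0620e-01 -3.0000e-04 -1.2541e+00 -4.0000e-04  8.0000e-04] [108.8  37.2]
75 146.1 [ 5.9170e-01  2.0590e-01  2.6900e-02 -1.2438e+00 -5.0000e-04  8.0000e-04] [109.4  36.6]
90 145.3 [ 5.9230e-01  2.0640e-01  3.4800e-02 -1.3332e+00 -1.0000e-03  1.0000e-04] [107.   38.3]
105 144.9 [ 5.9160e-01  2.0560e-01  4.6800e-02 -1.2608e+00 -6.0000e-04  3.0000e-04] [107.   37.9]
120 145.3 [ 5.9220e-01  2.0580e-01  4.9400e-02 -1.2902e+00 -1.1000e-03  3.0000e-04] [106.   39.2]
135 145.8 [ 5.930e-01  2.060e-01  1.240e-02 -1.322e+00 -1.000e-03  7.000e-04] [106.9  38.7]
150 150.2 [ 5.9280e-01  2.0640e-01  4.7100e-02 -1.3057e+00 -1.2000
[... 635 characters left out ...]
0e-01  2.0640e-01  3.7400e-02 -1.2008e+00 -1.0000e-03 -1.0000e-04] [106.   40.8]
270 145.8 [ 5.9180e-01  2.0620e-01  1.1900e-02 -1.2134e+00 -9.0000e-04  5.0000e-04] [105.6  40.1]
285 143.6 [ 5.9180e-01  2.0620e-01  1.6800e-02 -1.2504e+00 -6.0000e-04  1.5000e-03] [105.2  38.2]
300 140.2 [ 5.9160e-01  2.0630e-01 -2.5000e-03 -1.2689e+00 -4.0000e-04  1.6000e-03] [103.1  36.8]
315 133.2 [ 5.9160e-01  2.0630e-01  1.1400e-02 -1.2734e+00 -5.0000e-04  1.3000e-03] [99.8 33.2]
330 125.3 [ 5.9180e-01  2.0610e-01  2.4000e-03 -1.2678e+00 -9.0000e-04  1.3000e-03] [96.1 28.9]
345 121.9 [ 5.915e-01  2.059e-01 -5.000e-03 -1.258e+00 -6.000e-04  1.200e-03] [94.5 27.2]
real	4m11.511s
user	9m21.268s
sys	4m43.856s
```

```bash
cat > v.py <<'E'
from fs import *
x=[.5915,.2059,-.005,-1.258,-.0006,.0012]
print(cost(x,np.radians(345),True))
o=[]
for c in('side','top'):
    a=IM[c].reshape(W[c][3],W[c][2],3);b=np.load(f'fit_{c}.npy')
    o.append(cv2.resize(np.clip(np.hstack([a,b])*1.3,0,255).astype('uint8')[:,:,::-1],(800,300),interpolation=cv2.INTER_NEAREST))
cv2.imwrite('pics/fit.png',np.vstack(o))
E
python3 v.py
```

```text
(np.float64(122.2086301600817), [np.float64(94.64219416665401), np.float64(27.386435993427675)])
```

View pics/fit.png

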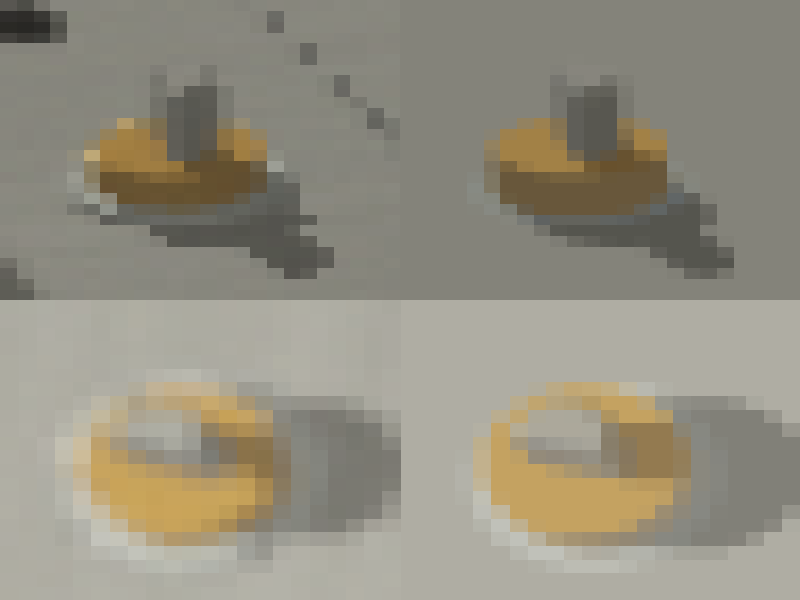

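```bash
cat > fs2.py <<'E'
import fs
from fs import *
fs.W={'side':(300,178,18,19),'top':(239,200,18,18)}
W.clear();W.update(fs.W)
RY.update({c:rays(c,*W[c],ss) for c in W})
IM.update({c:np.load(c+'_avg.npy')[W[c][1]:W[c][1]+W[c][3],W[c][0]:W[c][0]+W[c][2]].reshape(-1,3) for c in W})
def f(q): return cost(q[:6],q[6])
st=[]
from multiprocessing import Pool
def run(d):
    q=np.array([.5917,.206,0,-1.265,-.0006,.0012,np.radians(d)])
    r=minimize(f,q,method='Nelder-Mead',options=dict(maxiter=300,initial_simplex=np.vstack([q]+[q+np.eye(7)[k]*[.001,.001,.1,.1,.001,.001,.15][k] for k in range(7)])))
    return r.fun,r.x
with Pool() as p:
    for F,x in p.map(run,[330,340,350,360]): print(F,np.round(x[:6],4),np.degrees(x[6]))
E
OMP_NUM_THREADS=1 timeout 570 python3 fs2.py
```

```text
77.37053862392948 [ 5.9160e-01  2.0630e-01 -3.1300e-02 -1.2763e+00 -6.0000e-04  1.0000e-03] 341.8628428692686
77.12022423890637 [ 5.9160e-01  2.0590e-01  6.6000e-03 -1.2272e+00 -6.0000e-04  1.3000e-03] 343.1131209654895
77.13193886017575 [ 5.9150e-01  2.0590e-01 -4.3000e-03 -1.1412e+00 -5.0000e-04  1.4000e-03] 344.9430461588362
78.26538347690934 [ 5.9170e-01  2.0580e-01 -9.6000e-03 -1.0679e+00 -7.0000e-04  1.7000e-03] 342.6691189248967
```

```bash
cat > kf.py <<'E'
from fit import *
# knob silhouette fit: dark mask
def hullpts(x,y,yaw,z0=0):
    t=np.linspace(0,2*np.pi,60); P=[]
    for z in(0,.008): P.append(np.c_[.025*np.cos(t),.025*np.sin(t),0*t+z])
    sk=np.vstack(P)
    bar=np.array([[a,b,z] for a in(-.023,.023) for b in(-.011,.011) for z in(.008,.038)])
    nose=np.array([[a,b,z] for a,b in((-.023,.011),(-.023,-.011),(-.031,.003),(-.031,-.003)) for z in(.0,.008)])
    c,s=np.cos(yaw),np.sin(yaw);M=np.array([[c,-s,0],[s,c,0],[0,0,1]])
    return [q@M.T+[x,y,z0] for q in(sk,bar,nose)]
def model(c,q,win,k=8,du=(0,0)):
    x0,y0,w,h=win; m=np.zeros((h*k,w*k),np.uint8)
    for P in hullpts(*q):
        uv=np.array([proj(c,p) for p in P])+du; pts=np.round((uv-[x0-.5,y0-.5])*k).astype(np.int32)
        cv2.fillConvexPoly(m,cv2.convexHull(pts),1)
    return m.reshape(h,k,w,k).mean((1,3))
if __name__=='__main__':
    W={'side':(355,352,40,46),'top':(462,254,36,32)}
    M={}
    for c in W:
        a=np.load(c+'_avg.npy')[W[c][1]:W[c][1]+W[c][3],W[c][0]:W[c][0]+W[c][2]].mean(2)
        print(c,a.min(),np.percentile(a,[5,20,50]))
        M[c]=a
    np.savez('kf.npz',**M)
    T={'side':55,'top':55}
    def soft(a,bg,fg): return np.clip((bg-a)/(bg-fg),0,1)
    def cost(p,cs):
        e=0
        for c in cs:
            du=(p[3],p[4]) if c=='side' and len(cs)==2 else (0,0)
            e+=((model(c,p[:3],W[c],du=du)-(M[c]<70))**2).sum()
        return e+ (0.3*(p[3]**2+p[4]**2) if len(p)>3 else 0)
    for cs in(['side'],['top'],['side','top']):
        best=None
        for d in range(0,360,30):
            q=np.array([.441,-.37,np.radians(d),0,0]); S=np.vstack([q]+[q+np.eye(5)[i]*[.004,.004,.3,.7,.7][i] for i in range(5)])
            r=minimize(cost,q,args=(cs,),method='Nelder-Mead',options=dict(initial_simplex=S,maxiter=250))
            if best is None or r.fun<best.fun: best=r
        print(cs,best.fun,best.x,np.degrees(best.x[2])%360)
E
python3 kf.py
```

```text
side 31.472222222222225 [ 33.1375      36.49444444 112.08333333]
top 47.55555555555555 [ 52.45972222  55.70555556 140.01388889]Traceback (most recent call last):
  File "kf.py", line 37, in <module>
    r=minimize(cost,q,args=(cs,),method='Nelder-Mead',options=dict(initial_simplex=S,maxiter=250))
    res = _minimize_neldermead(fun, x0, args, callback, bounds=bounds,
                               **options)
    fxr = func(xr)
    fx = function(np.copy(x), *(wrapper_args + args))
  File "kf.py", line 31, in cost
    e+=((model(c,p[:3],W[c],du=du)-(M[c]<70))**2).sum()
         ~~~~~^^^^^^^^^^^^^^^^^^^^
  File "kf.py", line 14, in model
    uv=np.array([proj(c,p) for p in P])+du; pts=np.round((uv-[x0-.5,y0-.5])*k).astype(np.int32)
                 ~~~~^^^^^
  File "h.py", line 15, in proj
    i,Rm=cam(c); x=Rm.T@(np.asarray(p)-i['origin']); s=x[:2]/x[2]; s=s*(1+i['k1']*(s@s))
         ~~~^^^
  File "h.py", line 5, in cam
    i=ctrl.camera_info(c); q=i['rotation']
ValueError: time passes only in moves, steps and waits
```

```bash
sed -i 's/^def cam(c):/import functools\n@functools.cache\ndef cam(c):/' h.py
sed -i "s/(M\[c\]<70)/D[c]/; s/    T={'side':55,'top':55}/    D={c:cv2.morphologyEx((M[c]<[65,80][c=='top']).astype(np.uint8),cv2.MORPH_CLOSE,np.ones((5,5),np.uint8)) for c in W}; [print(D[c].sum()) for c in D]/" kf.py; time python3 kf.py; python3 - <<'E'
from bench import ctrl
print(ctrl.get_obs()['time_s'])
E
```

```text
side 31.472222222222225 [ 33.1375      36.49444444 112.08333333]
top 47.55555555555555 [ 52.45972222  55.70555556 140.01388889]
579
311
['side'] 28.5342692652365 [ 0.43913904 -0.37517835  3.94368343  0.12793478  0.12517813] 225.9564162690477
['top'] 21.093234631166702 [ 0.43985369 -0.37467373  0.88977333  0.27882346 -0.03325643] 50.98025643385874
['side', 'top'] 65.57446303281463 [ 4.39344491e-01 -3.75259863e-01  3.94977365e+00 -6.50596961e-04
 -2.25142273e-04] 226.3053599562323
1.7
real	0m55.946s
user	0m54.586s
sys	0m0.181s
```

```bash
python3 - <<'E'
from fit import *
for c,x,y,w,h,th in(('side',355,352,40,46,25),('top',462,254,36,32,30)):
    a=np.load(c+'_avg.npy')[y:y+h,x:x+w]; g=a.mean(2)
    # inlay: bright pixels enclosed in closed dark mask
    dk=(g<[65,80][c=='top']).astype(np.uint8); cl=cv2.morphologyEx(dk,cv2.MORPH_CLOSE,np.ones((7,7),np.uint8))
    n,l,s,_=cv2.connectedComponentsWithStats(((cl>0)&(g>[75,85][c=='top'])).astype(np.uint8))
    for k in range(1,n):
        m=l==k
        if m.sum()<3: continue
        V,U=np.nonzero(m); P=np.array([atz(c,(x+u,y+v),.038)[:2] for u,v in zip(U,V)]); wt=g[m]-50
        mu=np.average(P,axis=0,weights=wt); C=np.cov(P.T,aweights=wt); e,v=np.linalg.eigh(C)
        print(c,m.sum(),mu,mu-[.4394,-.3752],np.degrees(np.arctan2(*(mu-[.4394,-.3752])[::-1])),np.degrees(np.arctan2(v[1,1],v[0,1])),e**.5)
# fit quality per yaw, top & side
import kf
W={'side':(355,352,40,46),'top':(462,254,36,32)}
M=np.load('kf.npz'); D={c:cv2.morphologyEx((M[c]<[65,80][c=='top']).astype(np.uint8),cv2.MORPH_CLOSE,np.ones((5,5),np.uint8)) for c in W}
for d in range(214,242,3):
    o=[]
    for c in W:
        o.append(min(((kf.model(c,(.4394+a,-.3752+b,np.radians(d-180)),W[c])-D[c])**2).sum() for a in(-.001,0,.001) for b in(-.001,0,.001)))
    print(d,np.round(o,1))
E
```

```text
side 4 [ 0.44910562 -0.38619164] [ 0.00970562 -0.01099164] -48.55549369586791 57.536454659214776 [6.17210560e-08 3.22317644e-03]
side 14 [ 0.42948157 -0.38428464] [-0.00991843 -0.00908464] -137.51233086589 -136.9222849516397 [0.00095238 0.00523123]
top 15 [ 0.43020656 -0.38275938] [-0.00919344 -0.00755938] -140.57099066053337 -136.49813281267254 [0.00142631 0.00506423]
214 [72.4 34.9]
217 [65.1 30. ]
220 [58.2 27.4]
223 [50.6 25.4]
226 [47.2 24.5]
229 [50.  22.8]
232 [54.2 22.4]
235 [63.  23.2]
238 [67.6 25.5]
241 [76.  28.1]
```

```bash
python3 - <<'E'
from h import *
o=ctrl.get_obs(); M=R.from_quat(o['eef_rot'],scalar_first=True).as_matrix()
print(M.round(3)); print('toolz yaw',np.degrees(np.arctan2(M[1,2],M[0,2])),'toolx',np.degrees(np.arctan2(M[1,0],M[0,0])), o['q'])
for n,uv in(('bottle',(75,318)),('brown',(72,278)),('cup',(288,300)),('ramekin',(413,265)),('case',(450,216)),('jar',(433,152)),('b1',(470,312)),('b2',(517,290)),('b3',(489,228)),('burner',(258,150))): print(n,atz('top',uv,.02).round(3))
E
```

```text
[[ 0.973 -0.     0.231]
 [-0.231  0.     0.973]
 [-0.    -1.     0.   ]]
toolz yaw 76.65865735882696 toolx -13.341342610065052 [ 1.13168756e+00  1.80768397e-01  1.60700360e+00  3.18730572e-05
  1.35380714e+00 -2.06265270e-01]
bottle [0.335 0.664 0.02 ]
brown [0.438 0.676 0.02 ]
cup [0.374 0.113 0.02 ]
ramekin [ 0.455 -0.202  0.02 ]
case [ 0.579 -0.303  0.02 ]
jar [ 0.751 -0.269  0.02 ]
b1 [ 0.334 -0.34   0.02 ]
b2 [ 0.385 -0.464  0.02 ]
b3 [ 0.546 -0.402  0.02 ]
burner [0.767 0.189 0.02 ]
```

```bash
python3 -m pendant '[0.0435,-0.036,0.02,0,0,-10,0.07, 0.0435,-0.036,0.02,0,0,-10,0.07, 0.0435,-0.036,0.01,0,0,-10,0.07, 0.0435,-0.036,0,0,0,-10,0.07, 0.0435,-0.036,0,0,0,-10,0.07, 0.0435,-0.036,0,0,0,-10,0.07, 0.0435,-0.036,0,0,0,-10,0.07, 0.0435,-0.036,0,0,0,-10,0.07, 0.0067,-0.0533,0,0,0,-10,0.07, 0.0067,-0.0533,0,0,0,-10,0.07, 0.0067,-0.0533,0,0,0,-10,0.07, 0.0067,-0.0533,0,0,0,-10,0.07]'
```

```text
time_s: 3.2
eef_pos: [0.5075, 0.0566, 0.2815]
eef_rot: [-0.278, 0.278, -0.65, 0.65]
wrist_force: [-0.2, -0.4, 0.1]
opening: 0.819
```

```bash
python3 -m pendant '[-0.0085,-0.054,0,0,0,-1.7,0.06, -0.0085,-0.054,0,0,0,0,0.06, -0.0085,-0.054,0,0,0,0,0.06, -0.0085,-0.054,0,0,0,0,0.06, -0.0085,-0.054,-0.025,0,0,0,0.06, -0.0085,-0.054,-0.025,0,0,0,0.06, -0.0085,-0.054,-0.03,0,0,0,0.06, -0.0085,-0.054,-0.03,0,0,0,0.06, 0,0,-0.02,0,0,0,0.06, 0,0,-0.02,0,0,0,0.06, 0,0,-0.02,0,0,0,0.06, 0,0,0,0,0,0,0.06]'
cat > st.py <<'E'
from h import *
o=ctrl.get_obs(); M=R.from_quat(o['eef_rot'],scalar_first=True).as_matrix()
print(o['time_s'],o['eef_pos'].round(4),'zyaw',np.degrees(np.arctan2(M[1,2],M[0,2])).round(2),'down',M[:,1].round(3),'F',o['wrist_force'].round(2),'T',o['torque'].round(2),'op',round(o['opening'],3),o['q'].round(2))
E
python3 st.py; python3 - <<'E'
from h import *
g=[cv2.resize(np.clip(ctrl.camera(c)[y:y+80,x:x+80,::-1]*1.5,0,255).astype('uint8'),(400,400),interpolation=cv2.INTER_CUBIC) for c,x,y in(('side',330,330),('top',440,225))]
cv2.imwrite('pics/g1.png',np.hstack(g))
E
```

```text
time_s: 4.7
eef_pos: [0.4385, -0.3726, 0.1096]
eef_rot: [0.27, -0.271, 0.655, -0.652]
wrist_force: [-0.2, -0.4, 0.0]
opening: 0.706
4.7 [ 0.4385 -0.3726  0.1096] zyaw -45.05 down [-0.002  0.003 -1.   ] F [-0.19 -0.35  0.03] T [-0.02  0.03 -0.01] op 0.706 [-0.91  0.32  1.7  -0.    1.12 -0.12]
```

View pics/g1.png

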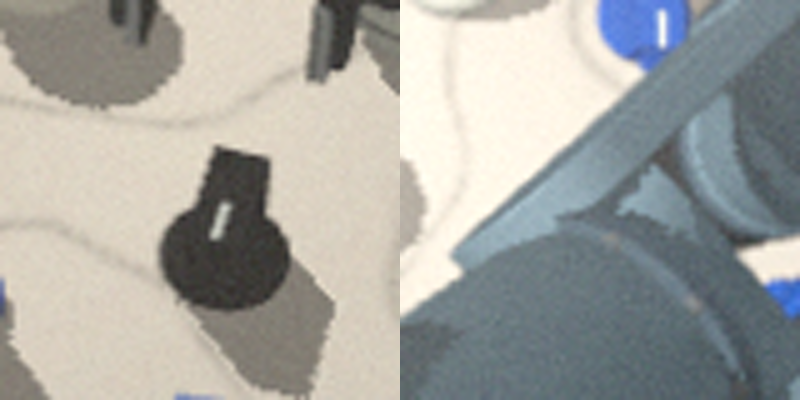

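Both fingertips show in the side view, at about (356,335) and (395,340), either side of the knob. I'm descending next.

```bash
python3 -c "
from h import *
print(proj('side',[.4385,-.3726,.1096]))"; python3 -m pendant '[0.001,-0.0025,-0.02,0,0,0,0.06, 0,0,-0.025,0,0,0,0.06, 0,0,-0.02,0,0,0,0.06, 0,0,-0.015,0,0,0,0.06, 0,0,-0.01,0,0,0,0.06, 0,0,-0.005,0,0,0,0.06, 0,0,0,0,0,0,0.06]'; python3 st.py;  python3 - <<'E'
from h import *
g=[cv2.resize(np.clip(ctrl.camera(c)[y:y+80,x:x+80,::-1]*1.5,0,255).astype('uint8'),(600,600),interpolation=cv2.INTER_CUBIC) for c,x,y in(('side',335,330),)]
cv2.imwrite('pics/g2.png',np.hstack(g))
E
```

```text
[376.20149307 341.14164493]
time_s: 5.68
eef_pos: [0.4405, -0.3763, 0.0163]
eef_rot: [-0.27, 0.27, -0.653, 0.653]
wrist_force: [-0.2, -0.1, 0.1]
opening: 0.702
5.675 [ 0.4405 -0.3763  0.0163] zyaw -45.04 down [ 0. -0. -1.] F [-0.23 -0.07  0.05] T [-0.   -0.01 -0.  ] op 0.702 [-0.91  0.47  1.72  0.    0.95 -0.13]
```

View pics/g2.png

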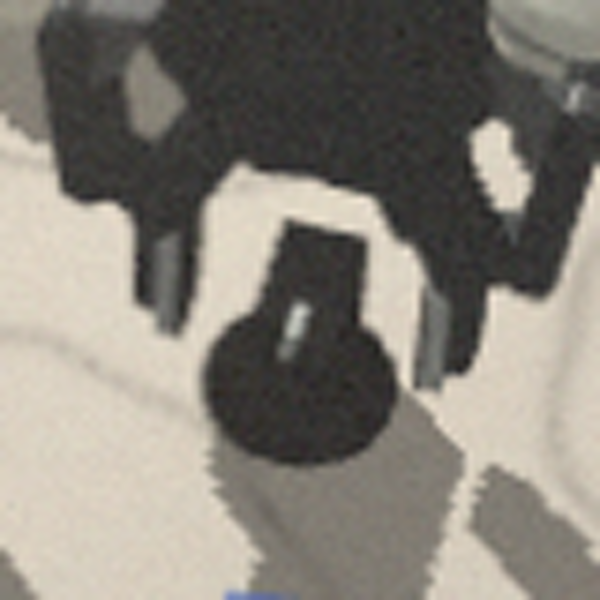

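```bash
python3 -m pendant '[0,0,-0.003,0,0,0,0.06, 0,0,0,0,0,0,0, 0,0,0,0,0,0,0, 0,0,0,0,0,0,0, 0,0,0,0,0,0,0, 0,0,0,0,0,0,0]'; python3 st.py;  python3 - <<'E'
from h import *
g=[cv2.resize(np.clip(ctrl.camera(c)[y:y+80,x:x+80,::-1]*1.5,0,255).astype('uint8'),(600,600),interpolation=cv2.INTER_CUBIC) for c,x,y in(('side',335,330),)]
cv2.imwrite('pics/g3.png',np.hstack(g))
E
```

```text
time_s: 6.48
eef_pos: [0.4407, -0.3765, 0.0137]
eef_rot: [-0.27, 0.27, -0.653, 0.654]
wrist_force: [0.7, 0.1, 3.7]
opening: 0.246
6.475 [ 0.4407 -0.3765  0.0137] zyaw -45.04 down [ 0.    -0.001 -1.   ] F [0.69 0.07 3.73] T [0.02 0.08 0.01] op 0.246 [-0.91  0.47  1.72 -0.    0.94 -0.13]
```

View pics/g3.png

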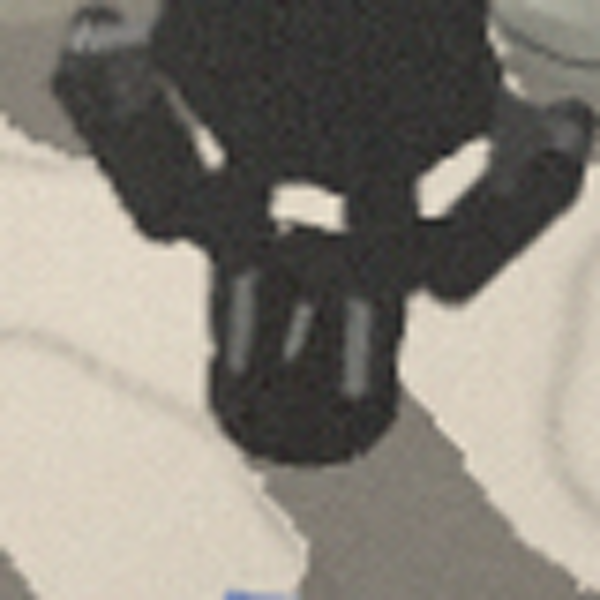

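The side picture shows both pads on the bar, and the 21 mm opening matches its 22 mm width. I'm lifting and carrying it.

```bash
python3 -m pendant '[0,0,0.03,0,0,0,0, 0,0,0.05,0,0,0,0, 0.014,0.054,0.02,0,0,-6.2,0, 0.014,0.054,0.02,0,0,-6.2,0, 0.014,0.054,0.02,0,0,-6.2,0, 0.014,0.054,0.02,0,0,-6.2,0, 0.014,0.054,0.02,0,0,-6.2,0, 0.014,0.054,0.01,0,0,-6.2,0, 0.014,0.054,0,0,0,-6.2,0, 0.014,0.054,0,0,0,-6.2,0, 0.014,0.054,0,0,0,-6.2,0, 0.014,0.054,0,0,0,-6.2,0]'; python3 st.py
```

```text
time_s: 8.02
eef_pos: [0.5802, 0.1656, 0.2027]
eef_rot: [0.106, -0.106, -0.699, 0.699]
wrist_force: [0.5, -0.3, -0.5]
opening: 0.241
8.025 [0.5802 0.1656 0.2027] zyaw -107.24 down [-0.001 -0.    -1.   ] F [ 0.52 -0.32 -0.55] T [-0.05 -0.04  0.  ] op 0.241 [ 0.08  0.27  1.56 -0.    1.31  1.95]
```

```bash
python3 -m pendant '[0.0114,0.0407,-0.02,0,0,0,0, 0,0,-0.02,0,0,0,0, 0,0,-0.015,0,0,0,0, 0,0,0,0,0,0,0, 0,0,0,0,0,0,0]'; python3 st.py;  python3 - <<'E'
from h import *
I={c:np.mean([ctrl.camera(c).astype(float) for _ in range(4)],0) for c in('side','top')}
for c in I: np.save(f'{c}_h.npy',I[c])
g=[cv2.resize(np.clip(I[c][y:y+60,x:x+60,::-1]*1.5,0,255).astype('uint8'),(400,400),interpolation=cv2.INTER_CUBIC) for c,x,y in(('side',280,140),('top',220,180))]
cv2.imwrite('pics/g4.png',np.hstack(g))
E
```

```text
time_s: 8.65
eef_pos: [0.5923, 0.2034, 0.149]
eef_rot: [-0.105, 0.106, 0.699, -0.699]
wrist_force: [0.4, -0.1, -0.3]
opening: 0.246
8.65 [0.5923 0.2034 0.149 ] zyaw -107.13 down [ 0.001  0.    -1.   ] F [ 0.44 -0.11 -0.25] T [-0.03 -0.01  0.06] op 0.246 [ 0.14  0.37  1.54 -0.    1.23  2.01]
```

View pics/g4.png

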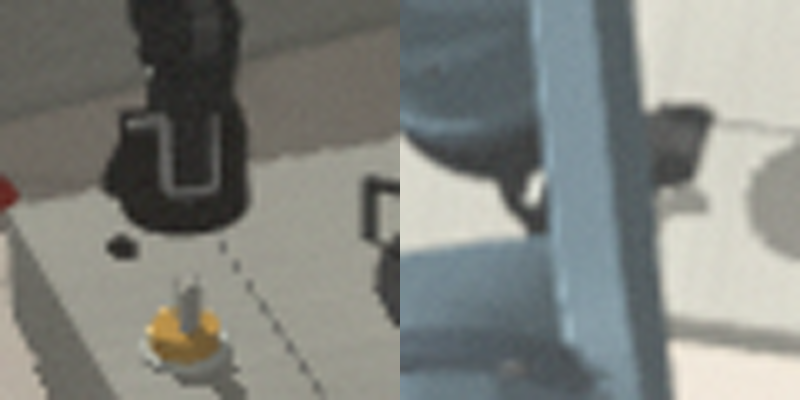

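```bash
python3 - <<'E'
from fit import *
I=np.load('side_h.npy').mean(2)
x0,y0,w,h=290,166,36,14; a=I[y0:y0+h,x0:x0+w]
print(np.round(a[:, :],0).astype(int)[::2, ::2])
D=(a<58).astype(float); D=np.clip((75-a)/(75-35),0,1)
t=np.linspace(0,2*np.pi,80)
def mod(x,y,z,k=8):
    m=np.zeros((h*k,w*k),np.uint8)
    P=np.vstack([np.c_[x+.025*np.cos(t),y+.025*np.sin(t),0*t+z+q] for q in(0,.008)]+[np.c_[x+.025*np.cos(t),y+.025*np.sin(t),0*t+z+.03]])
    uv=np.array([proj('side',p) for p in P]); cv2.fillConvexPoly(m,cv2.convexHull(np.round((uv-[x0-.5,y0-.5])*k).astype(np.int32)),1)
    return m.reshape(h,k,w,k).mean((1,3))
e=[]
for dx in np.arange(-.005,.0051,.0005):
  for dy in np.arange(-.006,.0061,.0005):
    e.append((((mod(.5923+dx,.2034+dy,.1353)-D)[3:]**2).sum(),dx,dy))
e.sort(); print(np.round(e[:5],4))
print('proj collar from', proj('side',[.5910,.2072,.082]), 'cam x axis',cam('side')[1][:,0])
E
```

```text
[[ 68  70  67  24  27  27  26  60  29  30  29  59  24  39 100 102 101 102]
 [ 68  71  88  27  28  25  29  46  52  58  60  45  26  35 102 101 101 102]
 [101 103 100  99  39  30  27  28  29  35  25  27  27  33 101 102 104 102]
 [101 102 103 101  90  26  26  27  27  27  30  26  27  72 102 102 102 101]
 [104 103 101 102 102  96  40  28  24  28  25  55  97 100 100 103 102 102]
 [102 103 101  52  33  70 100 100  99 100 102  97 102 102 101 102 102 102]
 [102 102 102  94  41  68 102 102 101 102 100 101 102 102 100 101 100 101]]
[[ 1.02231e+01  5.00000e-04  6.00000e-03]
 [ 1.03062e+01  5.00000e-04  5.50000e-03]
 [ 1.03350e+01 -0.00000e+00  6.00000e-03]
 [ 1.04116e+01 -0.00000e+00  5.50000e-03]
 [ 1.05330e+01  1.00000e-03  6.00000e-03]]
proj collar from [307.26022759 188.06292448] cam x axis [ 0.88349668 -0.46836118 -0.00845084]
```

```bash
python3 - <<'E'
from fit import *
import kf
I=np.load('side_h.npy').mean(2)
x0,y0,w,h=292,167,34,10; a=I[y0:y0+h,x0:x0+w]
D=np.clip((98-a)/(98-28),0,1); 
mask=np.ones_like(D); mask[7:,:9]=0   # hole
win=(x0,y0,w,h); e=[]
yaw=np.radians(-17.1)
Rm=cam('side')[1]
X=Rm[:,0]; 
for s in np.arange(-.005,.0051,.0005):        # lateral along camera x
  for dv in np.arange(-3,3.1,.25):
    P=kf.hullpts(.5923+X[0]*s,.2034+X[1]*s,yaw,.1353); 
    P=P[:1]+P[2:]
    k=8;m=np.zeros((h*k,w*k),np.uint8)
    for p in P+[np.vstack([P[0],P[0]+[0,0,.02]])]:
        uv=np.array([proj('side',q) for q in p])+[0,dv]
        cv2.fillConvexPoly(m,cv2.convexHull(np.round((uv-[x0-.5,y0-.5])*k).astype(np.int32)),1)
    m=m.reshape(h,k,w,k).mean((1,3)); e.append(((((m-D)*mask)**2).sum(),s,dv))
e.sort(); print(np.round(e[:8],4))
c=proj('side',[.5923,.2034,.1353]);print(c)
s=np.array([.591,.2072]);print('shaft - TCP lateral', (s-[.5923,.2034])@X[:2], 'top', (np.array([.5916,.2059])-[.5923,.2034])@X[:2])
E
```

```text
[[ 1.08174e+01 -1.50000e-03 -1.00000e+00]
 [ 1.10127e+01 -2.00000e-03 -1.00000e+00]
 [ 1.11304e+01 -1.50000e-03 -1.25000e+00]
 [ 1.14154e+01 -2.00000e-03 -1.25000e+00]
 [ 1.16011e+01 -2.50000e-03 -1.00000e+00]
 [ 1.17877e+01 -1.00000e-03 -1.00000e+00]
 [ 1.20140e+01 -2.50000e-03 -1.25000e+00]
 [ 1.20363e+01 -1.00000e-03 -1.25000e+00]]
[307.90408571 170.80575597]
shaft - TCP lateral -0.0029283181740319 top -0.001789350629607246
```

```bash
python3 - <<'E'
from fit import *
import kf
I=np.load('side_h.npy'); x0,y0,w,h=285,145,40,50;k=12
a=cv2.resize(np.clip(I[y0:y0+h,x0:x0+w,::-1]*1.8,0,255).astype('uint8'),None,fx=k,fy=k,interpolation=cv2.INTER_NEAREST)
for col,(dx,dy) in(((0,0,255),(0,0)),):
  for p in kf.hullpts(.5923+dx,.2034+dy,np.radians(-17.1),.1353):
    uv=np.array([proj('side',q) for q in p]); pts=np.round((uv-[x0-.5,y0-.5])*k).astype(np.int32)
    cv2.polylines(a,[cv2.convexHull(pts)],True,col,1)
S=np.r_[dpoly(.007,.002)]
c,s=np.cos(np.radians(-17)),np.sin(np.radians(-17)); S=S@np.array([[c,s],[-s,c]])+[.591,.2072]
for P in(np.c_[S,0*S[:,0]+.102],np.c_[circ(.014)+[.591,.2072],np.full(40,.082)]):
    uv=np.array([proj('side',q) for q in P]); cv2.polylines(a,[np.round((uv-[x0-.5,y0-.5])*k).astype(np.int32)],True,(0,255,0),1)
cv2.imwrite('pics/ov.png',a)
E
```

```text
(no output)
```

View pics/ov.png

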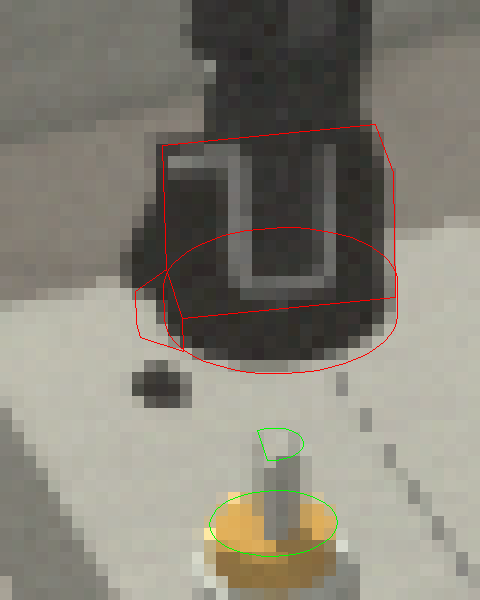

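```bash
for i in 1 2 3; do python3 st.py; done; python3 - <<'E'
from h import *
for c in('side',):
    im=ctrl.camera(c)
    for d in ctrl.silhouettes('knob_center',c)[:4]: print(d['score'],d['bbox'])
E
python3 st.py
```

```text
9.05 [0.592  0.2045 0.1486] zyaw -107.04 down [ 0.001  0.    -1.   ] F [-0.36  0.26 -0.47] T [-0.05  0.02  0.03] op 0.244 [ 0.14  0.37  1.54 -0.    1.23  2.01]
9.05 [0.592  0.2045 0.1486] zyaw -107.04 down [ 0.001  0.    -1.   ] F [-0.36  0.26 -0.47] T [-0.05  0.02  0.03] op 0.244 [ 0.14  0.37  1.54 -0.    1.23  2.01]
9.05 [0.592  0.2045 0.1486] zyaw -107.04 down [ 0.001  0.    -1.   ] F [-0.36  0.26 -0.47] T [-0.05  0.02  0.03] op 0.244 [ 0.14  0.37  1.54 -0.    1.23  2.01]
0.86 [417.2, 352.5, 447.7, 381.9]
0.67 [291.9, 155.9, 318.4, 175.5]
0.66 [304.8, 370.2, 333.9, 402.1]
0.62 [361.3, 409.1, 395.2, 439.8]
9.15 [0.5919 0.2045 0.1484] zyaw -107.03 down [ 0.  0. -1.] F [-1.07 -0.18  0.43] T [ 0.01 -0.04  0.04] op 0.249 [0.14 0.37 1.54 0.   1.23 2.01]
```

```bash
python3 -m pendant '[-0.0006,0.0014,-0.015,0,0,0,0, 0,0,-0.01,0,0,0,0, 0,0,-0.01,0,0,0,0, 0,0,0,0,0,0,0]'; python3 st.py; python3 -m pendant '[0,0,-0.003,0,0,0,0, 0,0,0,0,0,0,0]'; python3 -m pendant '[0,0,-0.002,0,0,0,0, 0,0,0,0,0,0,0]';  python3 -m pendant '[0,0,-0.002,0,0,0,0, 0,0,0,0,0,0,0]'; python3 st.py
```

```text
time_s: 9.65
eef_pos: [0.5903, 0.2058, 0.1116]
eef_rot: [0.106, -0.104, -0.699, 0.7]
wrist_force: [-1.1, -0.3, -0.4]
opening: 0.245
9.65 [0.5903 0.2058 0.1116] zyaw -107.04 down [-0.003 -0.    -1.   ] F [-1.12 -0.32 -0.45] T [-0.01 -0.03 -0.02] op 0.245 [ 0.15  0.42  1.57 -0.    1.16  2.01]
time_s: 9.9
eef_pos: [0.5914, 0.2059, 0.1104]
eef_rot: [-0.105, 0.105, 0.699, -0.699]
wrist_force: [-0.0, -1.2, -0.4]
opening: 0.247
time_s: 10.15
eef_pos: [0.5912, 0.2059, 0.1083]
eef_rot: [-0.105, 0.105, 0.699, -0.699]
wrist_force: [1.2, -0.1, -1.5]
opening: 0.247
time_s: 10.4
eef_pos: [0.5911, 0.2058, 0.1061]
eef_rot: [0.105, -0.105, -0.699, 0.699]
wrist_force: [0.0, 0.7, -0.7]
opening: 0.245
10.4 [0.5911 0.2058 0.1061] zyaw -107.04 down [-0. -0. -1.] F [ 0.02  0.66 -0.72] T [ 0.01  0.02 -0.01] op 0.245 [ 0.15  0.42  1.57 -0.    1.15  2.01]
```

```bash
for i in 1 2 3; do python3 -m pendant '[0,0,-0.002,0,0,0,0, 0,0,0,0,0,0,0]' | egrep 'pos|force'; done; python3 st.py
```

```text
eef_pos: [0.5911, 0.2059, 0.104]
wrist_force: [0.4, 0.7, -0.9]
eef_pos: [0.5911, 0.2059, 0.1021]
wrist_force: [0.8, 0.2, -0.9]
eef_pos: [0.5911, 0.2059, 0.1001]
wrist_force: [-0.9, -1.0, -0.8]
11.15 [0.5911 0.2059 0.1001] zyaw -107.04 down [-0. -0. -1.] F [-0.87 -1.02 -0.79] T [ 0.01 -0.05  0.04] op 0.241 [0.15 0.43 1.57 0.   1.14 2.01]
```

```bash
for i in 1 2 3; do python3 -m pendant '[0,0,-0.002,0,0,0,0, 0,0,0,0,0,0,0]' | egrep 'pos|force'; done; for i in 1 2; do python3 -m pendant '[0,0,-0.001,0,0,0,0, 0,0,0,0,0,0,0]' | egrep 'pos|force'; done
```

```text
eef_pos: [0.5911, 0.2059, 0.0981]
wrist_force: [-0.5, -0.2, -1.4]
eef_pos: [0.5911, 0.2059, 0.0961]
wrist_force: [-0.4, -0.3, -1.4]
eef_pos: [0.5913, 0.2059, 0.0945]
wrist_force: [-0.6, -0.0, 2.1]
eef_pos: [0.5913, 0.2059, 0.0935]
wrist_force: [-1.7, -0.9, 3.8]
eef_pos: [0.5913, 0.2059, 0.0924]
wrist_force: [-1.8, -1.7, 4.1]
```

```bash
for i in 1 2 3 4; do python3 -m pendant '[0,0,-0.001,0,0,0,0, 0,0,0,0,0,0,0]' | egrep 'pos|force'; done; python3 st.py
```

```text
eef_pos: [0.5913, 0.2059, 0.0914]
wrist_force: [-0.9, -0.9, 5.5]
eef_pos: [0.5913, 0.2059, 0.0905]
wrist_force: [-2.6, -0.9, 5.0]
eef_pos: [0.5914, 0.2059, 0.0896]
wrist_force: [-2.9, -1.2, 6.2]
eef_pos: [0.5914, 0.2059, 0.0895]
wrist_force: [-4.2, -1.7, 12.2]
13.4 [0.5914 0.2059 0.0895] zyaw -107.03 down [ 0. -0. -1.] F [-4.2  -1.74 12.15] T [-0.37  0.94  0.02] op 0.247 [ 0.15  0.45  1.57 -0.    1.12  2.01]
```

The force curve fits: contact at about 95.5 mm, the spring up to about 6–7 N, then a hard stop at 89.5 mm, which is 6 mm of travel. I'll check by eye and see that it holds.

```bash
python3 -m pendant '[0,0,0,0,0,0,0, 0,0,0,0,0,0,0, 0,0,0,0,0,0,0, 0,0,0,0,0,0,0, 0,0,0,0,0,0,0, 0,0,0,0,0,0,0, 0,0,0,0,0,0,0, 0,0,0,0,0,0,0]' ; python3 - <<'E'
from h import *
I={c:ctrl.camera(c) for c in('side','top')}
g=[cv2.resize(np.clip(I[c][y:y+h,x:x+w,::-1]*1.5,0,255).astype('uint8'),(400,400),interpolation=cv2.INTER_CUBIC) for c,x,y,w,h in(('side',280,150,60,60),('top',100,60,420,420))]
cv2.imwrite('pics/g5.png',np.hstack(g))
E
python3 st.py
```

```text
time_s: 14.4
eef_pos: [0.5914, 0.2059, 0.0895]
eef_rot: [0.105, -0.105, -0.699, 0.699]
wrist_force: [-5.1, -2.6, 11.5]
opening: 0.247
14.5 [0.5914 0.2059 0.0895] zyaw -107.03 down [ 0. -0. -1.] F [-5.65 -1.29 11.72] T [-0.4   0.95 -0.03] op 0.243 [ 0.15  0.45  1.58 -0.    1.12  2.01]
```

View pics/g5.png

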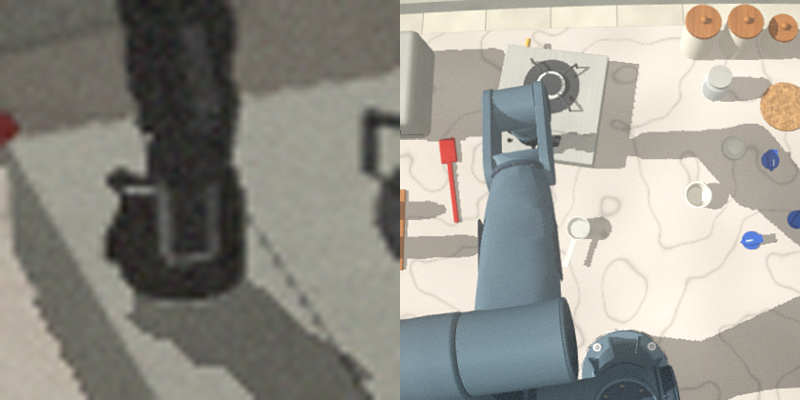

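The knob sits over the collar in the side picture at about (307,190). The top picture shows the other things in place, and the press is steady at about 12 N.

```bash
python3 - <<'E'
from bench import ctrl
print(ctrl.hand_in())
E
```

```text
the job is handed in; nothing more can be done
None
```

The black knob is on the D-shaft and pressed fully in, with the gripper still holding it down. I handed the job in at about 14.5 s; no verdict is reported.

**What I did:** I found the knob and the direction of the shaft's flat by fitting models to averaged pictures. I pinched the knob across its bar, lifted it, turned it −62° and lowered it onto the shaft in 1–3 mm steps. I then pressed until it met the stop.

**Last checks:**
- **Fit:** The knob slid past the shaft tip with no measurable resistance. It met the collar at a tool height of about 95.5 mm, where I expected 95.7 mm. A mismatched bore would have stopped at about 108 mm.
- **Press:** The spring force rose to about 6 N on the way down, then the shaft met a hard stop at 89.5 mm. That is the full 6 mm of travel. About 12 N held steady for over a second before I handed in.
- **Scene:** In the last pictures the knob sits over the collar, and the ramekin, case, jar, spoon and cup look unmoved. I compared those by eye only.

**What disagreed:**
- **Knob height:** Before lowering, the side camera showed the knob about 1 px (about 3 mm) higher than the arm's readings implied. I trusted the arm, and the contact heights bore that out.
- **Sideways force:** About 5 N remains at the end, probably from an offset of under a millimetre inside the bore's 1 mm clearance.

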